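Fit the clamping cam on the gluing jig

ROBOT

A 7-joint arm with a two-finger parallel gripper is mounted at the origin on the work surface. World frame = base frame: x ahead of the robot, y to its left, z up, the work surface at z = 0. Lengths are in m, angles in rad, forces in N, time in s.
With the tool pointing down it reaches from about 0.4 to 0.875 m from the base axis. Payload 19.3 kg.
Tool frame: the origin (TCP) lies midway between the tips of the shut fingers; the grasp point (between the pads) lies r.pinch_z behind it (r.pinch_z is the distance from the TCP to the grasp point, in m); z points along the fingers, y is the direction in which the jaws open and shut (so a half turn about z gives the same grasp; the last joint's range is limited). The gripper opens to 85 mm and grips with 20 to 120 N. Pads are 22 mm wide; open, the fingers measure 114 mm over their backs; the gripper's body (76 mm by 85 mm) begins 54 mm behind the grasp point. The pads swing forward as they close: fully open they stand 13 mm farther back than shut.
Start: joints at [-1.176, 0.521, -0.036, 1.599, 0.021, 1.021, -0.113], TCP at [0.28, 0.559, 0.231] pointing down, gripper open.
Joint ranges: [-2.91, 2.91], [-0.3, 2.13], [-1.5, 1.42], [0.17, 2.43], [-1.26, 4.41], [0.16, 1.93], [-2.52, 2.52]. Speed limits (rad/s): [1.89, 1.89, 2.39, 2.39, 3.01, 3.01, 3.01].

INTERFACE

Orientations are given as a rotation vector (axis times angle).
In Python, from bench import r gives the robot as it stands. The module is installed in compiled form; this text tells all that it offers.
- The arm moves only by the tool apply_moves, never from a script. Its argument "motion" is a list of rows, each an object of numbers: "tx", "ty", "tz": the shift along the tool's x, y, z in cm; "wx", "wy", "wz": the turn, a rotation vector about the tool's x, y, z in rad; "gripper": the opening, from 0 (shut) to 1 (fully open). In form: [{"tx": .., "ty": .., "tz": .., "wx": .., "wy": .., "wz": .., "gripper": ..}, ...]. A call has 1 to 5 rows; each row is the pose to reach, as a shift and turn from the pose commanded when the call began, along the tool's axes at that moment; what a row does not reach only later rows make up. A row lasts 1/12 s, in which the tool goes at most 41.7 mm and 7.16 degrees, less where a joint would pass 70% of its speed; a pose out of reach is approached as far as the arm can. A call with a gripper value outside its range is refused whole. The fingers move at their own pace and stop on an object; "newtons" is the grip in N (left out, the last holds). Time passes only in rows, so rows that repeat a pose let the fingers close. It gives the time, the measured TCP pose, the force and the opening at its end, in the units of the state.
- r.observe(): the state, without advancing time (a new reading comes with each control period).
- r.snapshot(name): name is "scene" or "side" or "wrist"; returns a dict with "img" (420x560x3 uint8, blue, green, red), "fx", "fy", "cx", "cy" (pixels), "distortion" ([k1, k2, p1, p2, k3] as OpenCV has them; the pictures are not rectified), "R" (3x3) and "t" (3): a world point X has camera coordinates R X + t. Camera axes: x right, y down, z forward; pixel columns grow to the right and rows downward; lengths in m; the calibration is good to about 2 mm. A picture is of the moment at which its call begins. There is no depth.
- r.hand_in(): hands the job in, once; it reports no verdict.
The state is a dict: "clock": time; "joint_positions": joint angles; "dq": joint speeds; "joint_efforts": joint torques, N m; "tool_pos": TCP position; "tool_rot": TCP orientation; "force": force on the tool from outside, world axes, zero at the start; "torque": the same for the moment, N m; "grip_width": finger opening in m.
Only numpy, scipy, OpenCV 4.12 (cv2) and the standard library are available. Lean on these libraries where they do the work, as an engineer would, in place of code of your own. Each camera call takes 0.05 s, during which the arm holds its last target. There are 200 camera calls.

TASK

Put the orange cam, the one with the D-shaped hole, onto the flatted steel post of the gluing jig: turn it so that the flat in its hole meets the flat of the post (its nose then points along the yellow stripe) and lower it until it lies fully down on the jig's board, then let go. Leave the blue cam where it lies.

Things in the scene. Friction and masses are not known exactly. Their poses are not given: they have to be found in the camera images.
- cam_mid (a point): Orange plastic teardrop cam, 44 mm high, lying flat; point on its bore axis, 22 mm above its underside. D hole right through along z: radius 18.5 mm, flat 6.5 mm from the axis on the +x side. x points to the nose, whose end is 75 mm away; the tail ends at 25 mm. Its sides across y are flat, 50 mm apart, from 0 to 16 mm ahead of this point: grip there. 0.1 to 0.2 kg.
- post_foot (a point): Fixed steel D post on the jig: point on its axis at the top of the grey board (18 mm above the table), where the cam's underside must lie. It rises 48 mm: radius 16 mm, flat 4 mm from the axis on the +x side, straight for 26 mm, then tapering to a 7 mm radius tip. x points out of the flat along a yellow stripe; the cam's x must point the same way.
- jig: Gluing jig with a grey-faced wooden board, fixed; origin on the post's axis at table height, axes as the post's. Board 18 mm thick, reaching 120 mm to -x, 180 mm to +x, 60 mm to -y of the post. On the +y side battens start 102 mm from the post's axis, with a fence behind them, up to 48 mm above the table.
- spare_mid (a point): Blue plastic cam, a bystander to be left alone: same outside shape, size and axes as the orange one, but its hole is round, 22 mm wide, too small for the post. Point on its bore axis, 22 mm above its underside.
Not all that is in view belongs to the job. What is shaped like the part that bears cam_mid but black is not meant.

How it is judged:
At the end, for the whole second after the job is handed in: The orange cam is down on the jig's board around the post: its centre less than 30 mm above the board (22 mm when fully home) and within 12 mm of the post's axis, upright within 7 degrees, its nose within 25 degrees of the direction of the post's flat, at rest (z of cam_mid in the frame of post_foot below 0.03 m and horizontal distance between cam_mid and post_foot below 0.012 m and angle between the x axis of cam_mid and the x axis of post_foot, either way round below 0.45 rad and angle between cam_mid's own z axis and vertical below 0.12 rad and linear speed of cam below 0.02 m/s); the robot touches nothing.
It fails at once if the blue cam is moved more than 40 mm (distance of spare_mid from where it was at the start of the episode above 0.04 m).
It also fails if it takes over 40 s, if anything falls off the work surface, if the arm or the gripper's body presses on something with over 40 N, if the wrist force passes 120 N, or if a joint passes its speed limit or range.

## Working session

There is one attempt and no reset: what is moved stays moved. The work goes in short steps, Python scripts to look and compute and a tool call to move; the robot and the scene stay as the last step left them, time stands still between calls to the robot, and variables do not carry over. Pictures are saved under pics/ and viewed, about 8 in all and at most 12, crops included, and the job is handed in when it is done.

Besides the shell and the picture viewer there is one more tool, called after ">>>" as name(argument=value, ...), one argument or row to a line, values as JSON. apply_moves: Moves the arm, as the interface text tells. Its arguments: {"type":"object","properties":{"motion":{"type":"array","items":{"type":"object","properties":{"tx":{"type":"number"},"ty":{"type":"number"},"tz":{"type":"number"},"wx":{"type":"number"},"wy":{"type":"number"},"wz":{"type":"number"},"gripper":{"type":"number"}}}},"newtons":{"type":"number"}},"required":["motion"]}

```bash
mkdir -p pics
cat > h.py <<'E'
import numpy as np, cv2
from bench import r
from scipy.spatial.transform import Rotation as Rn
def snap(n,f=None):
    s=r.snapshot(n)
    np.savez(f'{n}.npz',**{k:np.array(v) for k,v in s.items()})
    if f: cv2.imwrite(f'pics/{f}.png',s['img'])
    return s
def load(n): return dict(np.load(f'{n}.npz'))
def K(s): return np.array([[s['fx'],0,s['cx']],[0,s['fy'],s['cy']],[0,0,1.]],float)
def back(s,px,z):
    p=cv2.undistortPoints(np.array(px,float).reshape(-1,1,2),K(s),np.array(s['distortion'],float)).reshape(-1,2)
    R=np.array(s['R']);t=np.array(s['t']);C=-R.T@t
    d=np.c_[p,np.ones(len(p))]@R
    return C+d*((z-C[2])/d[:,2])[:,None]
def proj(s,X):
    return cv2.projectPoints(np.array(X,float).reshape(-1,3),cv2.Rodrigues(np.array(s['R']))[0],np.array(s['t'],float),K(s),np.array(s['distortion'],float))[0].reshape(-1,2)
E
python3 - <<'E'
from h import *
a=snap('scene','scene0');b=snap('side','side0');o=r.observe()
print(r.pinch_z,o)
E
```

```text
0.0187 {'clock': 0.1, 'joint_positions': array([-1.17618744,  0.52197099, -0.03628335,  1.59992661,  0.02122049,
        1.02110288, -0.11281809]), 'dq': array([ 0.00043924, -0.00121187, -0.00014694, -0.00157221, -0.00247643,
       -0.00072592,  0.00118816]), 'joint_efforts': array([ 4.60773648e-03, -9.28476977e+01,  1.98440887e+00, -3.70538414e+01,
        1.81909895e-02,  5.32575912e-03, -9.85448565e-06]), 'tool_pos': array([0.28008446, 0.55840217, 0.23078219]), 'tool_rot': array([-7.23623130e-01, -3.05698778e+00,  1.59423620e-03]), 'force': array([ 0.16878524,  0.82198698, -0.15239614]), 'torque': array([ 0.03541522,  0.02288653, -0.00163551]), 'grip_width': 0.0856072519547233}
```

View pics/scene0.png

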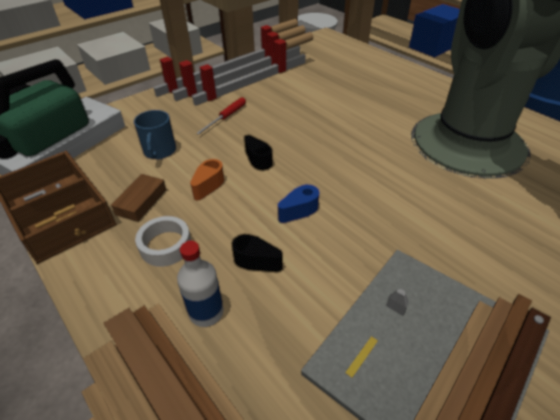

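View pics/side0.png

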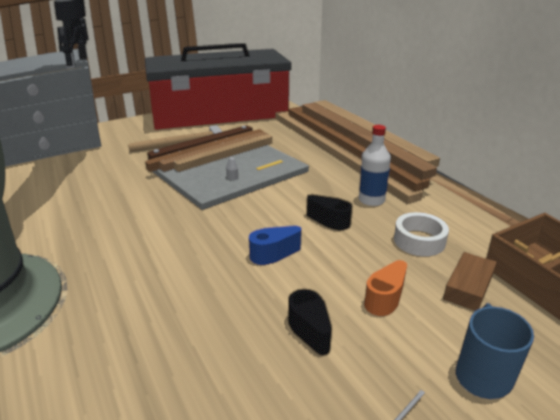

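Candidates in the scene view: orange cam (207,180), blue cam (299,203), and black look-alikes at (258,151) and (258,252). I choose the orange one. In the side view it is at (386,287). The post is at (398,300) in scene and (232,170) in side. Next, one close crop of both.

Run:
```python
from h import *
a=load('scene');b=load('side')
def c(s,x,y,w,h,k): return cv2.resize(s['img'][y:y+h,x:x+w],None,fx=k,fy=k,interpolation=cv2.INTER_CUBIC)
# each tile 400x300
T=[c(a,180,150,57,43+10,7)[:371,:399],c(b,355,255,57,53,7)[:371,:399]]
U=[c(a,340,250,100,75+20,4)[:380,:400] ,c(b,205,145,100,52,4)]
top=np.hstack(T); 
bot=np.zeros((229,top.shape[1],3),np.uint8)
bb=c(b,205,145,90,52,4);aa=c(a,345,278,90,52+5,4)
bot[:208,:360]=bb; bot[:228,400:760]=aa
cv2.imwrite('pics/crop0.png',np.vstack([top,bot]));print(np.vstack([top,bot]).shape)
```

```text
(600, 798, 3)
```

View pics/crop0.png

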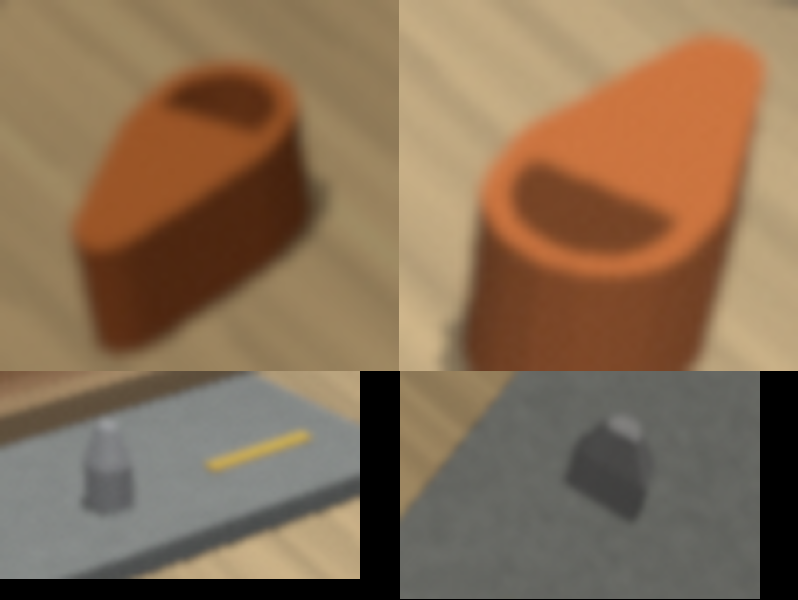

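```bash
cat > m.py <<'E'
from h import *
a=load('scene');b=load('side')
f=lambda *p:np.round(np.array(p)*1000,1).tolist()
A=lambda P:[[180+(x)/7-.4,150+y/7-.4] for x,y in P]
B=lambda P:[[355+(x-399)/7-.4,255+y/7-.4] for x,y in P]
ca=back(a,A([(165,102),(255,130)]),.044);cb=back(b,B([(538,163),(675,220)]),.044)
print('hole corners',f(*ca[:,:2]),f(*cb[:,:2]))
for c,n in((ca,'scene'),(cb,'side')):
    d=c[1]-c[0]; m=c.mean(0)
    print(n,'len',np.linalg.norm(d)*1e3,'mid',f(*m[:2]),'perp deg',np.degrees(np.arctan2(d[0],-d[1])),)
print('nose',f(*back(a,A([(80,238)]),.044)[0]),f(*back(b,B([(752,50)]),.044)[0]),'tail',f(*back(a,A([(280,72)]),.044)[0]),f(*back(b,B([(560,262)]),.044)[0]))
pa=lambda P:[[345+(x-400)/4-.4,278+(y-371)/4-.4] for x,y in P]
pb=lambda P:[[205+x/4-.4,145+(y-371)/4-.4] for x,y in P]
fa=back(a,pa([(567,482),(635,522)]),.018);print('post flat foot',f(*fa[:,:2]),f(*fa.mean(0)))
print('tip scene',f(*back(a,pa([(627,427)]),.066)[0]),'side',f(*back(b,pb([(109,424)]),.066)[0]))
s1=back(a,[(375,340),(349,374)],.018);s2=back(b,pb([(208,465),(310,436)]),.018)
for s in(s1,s2): d=s[1]-s[0];print('stripe',f(*s[:,:2]),np.degrees(np.arctan2(d[1],d[0])))
c=back(a,[(398,251),(303,373)],.018);d=c[1]-c[0];print('edge',f(*c[:,:2]),np.linalg.norm(d),np.degrees(np.arctan2(d[1],d[0])))
E
python3 m.py
```

```text
hole corners [[589.4, -314.7], [575.6, -283.8]] [[577.5, -281.4], [591.5, -312.2]]
scene len 33.91430190051605 mid [582.5, -299.2] perp deg -155.94277113928393
side len 33.815021680892784 mid [584.5, -296.8] perp deg 24.487575630318986
nose [645.1, -274.7, 44.0] [648.0, -272.1, 44.0] tail [552.7, -303.6, 44.0] [560.7, -311.0, 44.0]
post flat foot [[548.9, 180.8], [542.6, 211.2]] [545.7, 196.0, 18.0]
tip scene [541.4, 194.4, 66.0] side [543.5, 194.6, 66.0]
stripe [[611.3, 209.7], [681.8, 220.4]] 8.645721235673427
stripe [[612.5, 212.2], [685.9, 220.5]] 6.505680606626927
edge [[440.0, 119.0], [732.2, 175.3]] 0.2975340230076257 10.904897182289384
```

```bash
cat > g.py <<'E'
from h import *
def go(x,y,z,yaw):
    "move numbers to bring TCP to x,y,z (m), tool-y heading yaw (deg), tool down"
    o=r.observe();R0=Rn.from_rotvec(o['tool_rot']).as_matrix()
    c,s=np.cos(np.radians(yaw)),np.sin(np.radians(yaw))
    T=np.array([[-s,c,0],[c,s,0],[0,0,-1.]]) # columns x,y,z
    T=np.array([[-s, c,0],[c, s,0],[0,0,-1.]])
    d=R0.T@(np.array([x,y,z])-o['tool_pos'])*100
    w=Rn.from_matrix(R0.T@T).as_rotvec()
    hd=np.degrees(np.arctan2(R0[1,1],R0[0,1]))
    print('t cm',d.round(2),'w',w.round(3),'pos',o['tool_pos'].round(4),'yhead',hd.round(2),'F',o['force'].round(1),'t',o['clock'],'w',o['grip_width'])
E
python3 - <<'E'
from g import *
a=load('scene')
print(back(a,[(258,140),(250,165),(312,192),(280,215),(299,203),(140,197),(221,182),(165,225)],.02).round(3))
go(.585,-.2975,.20,-66.5)
E
```

```text
[[ 0.418 -0.337  0.02 ]
 [ 0.495 -0.269  0.02 ]
 [ 0.45  -0.106  0.02 ]
 [ 0.547 -0.097  0.02 ]
 [ 0.494 -0.098  0.02 ]
 [ 0.74  -0.335  0.02 ]
 [ 0.58  -0.263  0.02 ]
 [ 0.74  -0.226  0.02 ]]
t cm [-65.63 -62.83   3.15] w [-0.000e+00  1.000e-03  2.267e+00] pos [0.2801 0.5584 0.2308] yhead 63.37 F [ 0.2  0.8 -0.2] t 0.1 w 0.0856072519547233
```

>>> apply_moves(
  motion=[
    {"tx": -65.6, "ty": -62.8, "tz": 3.1, "wz": 2.267, "gripper": 1},
    {"tx": -65.6, "ty": -62.8, "tz": 3.1, "wz": 2.267, "gripper": 1},
    {"tx": -65.6, "ty": -62.8, "tz": 3.1, "wz": 2.267, "gripper": 1},
    {"tx": -65.6, "ty": -62.8, "tz": 3.1, "wz": 2.267, "gripper": 1},
    {"tx": -65.6, "ty": -62.8, "tz": 3.1, "wz": 2.267, "gripper": 1},
  ],
)

```text
invalid input at $.motion[0]: expected keys tx, ty, tz, wx, wy, wz, gripper
```

```bash
python3 -c "
from g import *
go(.585,-.2975,.20,-66.5)"
```

```text
t cm [-65.63 -62.83   3.15] w [-0.000e+00  1.000e-03  2.267e+00] pos [0.2801 0.5584 0.2308] yhead 63.37 F [ 0.2  0.8 -0.2] t 0.1 w 0.0856072519547233
```

>>> apply_moves(
  motion=[
    {"tx": -65.6, "ty": -62.8, "tz": 3.1, "wx": 0, "wy": 0, "wz": 2.267, "gripper": 1},
    {"tx": -65.6, "ty": -62.8, "tz": 3.1, "wx": 0, "wy": 0, "wz": 2.267, "gripper": 1},
    {"tx": -65.6, "ty": -62.8, "tz": 3.1, "wx": 0, "wy": 0, "wz": 2.267, "gripper": 1},
    {"tx": -65.6, "ty": -62.8, "tz": 3.1, "wx": 0, "wy": 0, "wz": 2.267, "gripper": 1},
    {"tx": -65.6, "ty": -62.8, "tz": 3.1, "wx": 0, "wy": 0, "wz": 2.267, "gripper": 1},
  ],
)

```text
clock: 0.52
tool_pos: [0.3502, 0.3605, 0.224]
tool_rot: [-1.637, -2.681, 0.0]
force: [1.7, 1.0, -0.0]
grip_width: 0.0855
```

```bash
python3 -c "
from g import *
go(.585,-.2975,.20,-66.5)"
```

```text
t cm [-69.25  -9.2    2.4 ] w [-0.     0.     1.635] pos [0.3502 0.3605 0.224 ] yhead 27.21 F [ 1.7  1.  -0. ] t 0.5167 w 0.08550242512717711
```

>>> apply_moves(
  motion=[
    {"tx": -69.2, "ty": -9.2, "tz": 2.4, "wx": 0, "wy": 0, "wz": 1.635, "gripper": 1},
    {"tx": -69.2, "ty": -9.2, "tz": 2.4, "wx": 0, "wy": 0, "wz": 1.635, "gripper": 1},
    {"tx": -69.2, "ty": -9.2, "tz": 2.4, "wx": 0, "wy": 0, "wz": 1.635, "gripper": 1},
    {"tx": -69.2, "ty": -9.2, "tz": 2.4, "wx": 0, "wy": 0, "wz": 1.635, "gripper": 1},
    {"tx": -69.2, "ty": -9.2, "tz": 2.4, "wx": 0, "wy": 0, "wz": 1.635, "gripper": 1},
  ],
)

```text
clock: 0.93
tool_pos: [0.4213, 0.1649, 0.2171]
tool_rot: [-2.382, -2.049, -0.0]
force: [0.6, 1.2, 0.2]
grip_width: 0.0855
```

```bash
python3 -c "
from g import *
go(.585,-.2975,.20,-66.5)"
```

```text
t cm [-43.28  23.09   1.7 ] w [-0.    -0.     1.011] pos [0.4213 0.1649 0.2171] yhead -8.59 F [0.6 1.2 0.2] t 0.9333 w 0.08552367918850994
```

>>> apply_moves(
  motion=[
    {"tx": -43.3, "ty": 23.1, "tz": 1.7, "wx": 0, "wy": 0, "wz": 1.011, "gripper": 1},
    {"tx": -43.3, "ty": 23.1, "tz": 1.7, "wx": 0, "wy": 0, "wz": 1.011, "gripper": 1},
    {"tx": -43.3, "ty": 23.1, "tz": 1.7, "wx": 0, "wy": 0, "wz": 1.011, "gripper": 1},
    {"tx": -43.3, "ty": 23.1, "tz": 1.7, "wx": 0, "wy": 0, "wz": 1.011, "gripper": 1},
    {"tx": -43.3, "ty": 23.1, "tz": 1.7, "wx": 0, "wy": 0, "wz": 1.011, "gripper": 1},
  ],
)

```text
clock: 1.35
tool_pos: [0.4921, -0.031, 0.2099]
tool_rot: [-2.896, -1.218, -0.0]
force: [-0.1, 1.0, 0.2]
grip_width: 0.085
```

```bash
python3 -c "
from g import *
go(.585,-.2975,.20,-66.5)"
```

```text
t cm [-12.54  25.29   0.99] w [ 0.    -0.     0.386] pos [ 0.4921 -0.031   0.2099] yhead -44.4 F [-0.1  1.   0.2] t 1.35 w 0.08497603353576977
```

>>> apply_moves(
  motion=[
    {"tx": -12.5, "ty": 25.3, "tz": 1.0, "wx": 0, "wy": 0, "wz": 0.386, "gripper": 1},
    {"tx": -12.5, "ty": 25.3, "tz": 1.0, "wx": 0, "wy": 0, "wz": 0.386, "gripper": 1},
    {"tx": -12.5, "ty": 25.3, "tz": 1.0, "wx": 0, "wy": 0, "wz": 0.386, "gripper": 1},
    {"tx": -12.5, "ty": 25.3, "tz": 1.0, "wx": 0, "wy": 0, "wz": 0.386, "gripper": 1},
    {"tx": -12.5, "ty": 25.3, "tz": 1.0, "wx": 0, "wy": 0, "wz": 0.386, "gripper": 1},
  ],
)

```text
clock: 1.77
tool_pos: [0.5621, -0.2268, 0.2019]
tool_rot: [-3.074, -0.647, 0.001]
force: [0.2, 1.6, -0.0]
grip_width: 0.0853
```

```bash
python3 -c "
from g import *
go(.585,-.2975,.20,-66.5)"
```

```text
t cm [-0.75  7.39  0.19] w [-0.     0.001  0.005] pos [ 0.5621 -0.2268  0.2019] yhead -66.24 F [ 0.2  1.6 -0. ] t 1.7667 w 0.08534820796772376
```

>>> apply_moves(
  motion=[
    {"tx": -0.75, "ty": 7.4, "tz": 0.2, "wx": 0, "wy": 0, "wz": 0.005, "gripper": 1},
    {"tx": -0.75, "ty": 7.4, "tz": 0.2, "wx": 0, "wy": 0, "wz": 0.005, "gripper": 1},
    {"tx": -0.75, "ty": 7.4, "tz": 0.2, "wx": 0, "wy": 0, "wz": 0.005, "gripper": 1},
    {"tx": -0.75, "ty": 7.4, "tz": 0.2, "wx": 0, "wy": 0, "wz": 0.005, "gripper": 1},
  ],
)

```text
clock: 2.1
tool_pos: [0.5842, -0.2977, 0.1996]
tool_rot: [3.076, 0.636, -0.002]
force: [-0.9, 0.3, 0.7]
grip_width: 0.0852
```

```bash
python3 -c "
from g import *
snap('wrist','wrist1')
go(.585,-.2975,.20,-66.5)"
```

```text
t cm [-0.01  0.16 -0.02] w [-0.001  0.001 -0.   ] pos [ 0.5844 -0.296   0.1998] yhead -66.52 F [ 0.1  0.7 -0.7] t 2.15 w 0.08533440530011312
```

View pics/wrist1.png

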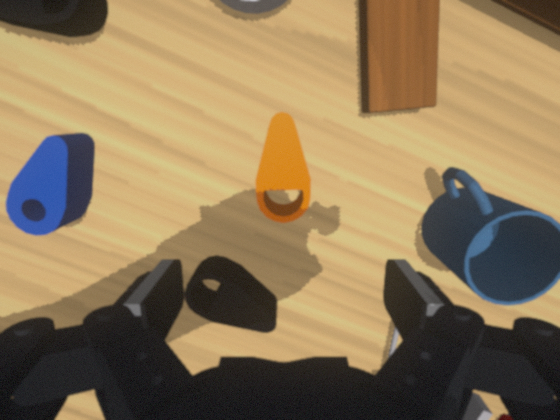

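```bash
python3 -c "
from h import *
s=load('wrist')
P=back(s,[(282,113),(256,190),(311,190),(264,190),(303,190),(284,220)],.044)*1000
print(P.round(1)); print(-np.array(s['R']).T@s['t'])
m=(P[3]+P[4])/2;m2=(P[1]+P[2])/2
for q in(m,m2):
  d=P[0]-q;print(np.linalg.norm(d),np.degrees(np.arctan2(d[1],d[0])))
d=P[2]-P[1];print(np.linalg.norm(d),np.degrees(np.arctan2(d[1],d[0])))
"
```

```text
[[ 645.9 -269.4   44. ]
 [ 574.5 -274.3   44. ]
 [ 594.4 -320.4   44. ]
 [ 577.4 -281.    44. ]
 [ 591.5 -313.7   44. ]
 [ 558.3 -309.2   44. ]]
[ 0.64497077 -0.2708413   0.34273382]
67.4874359277481 24.483746924594968
67.48813191399455 24.483915026216877
50.123374297508896 -66.62313282379942
```

>>> apply_moves(
  motion=[
    {"tx": 0.0, "ty": 0.0, "tz": 4.0, "wx": 0, "wy": 0, "wz": 0, "gripper": 1},
    {"tx": 0, "ty": 0.0, "tz": 8, "wx": 0, "wy": 0, "wz": 0, "gripper": 1},
    {"tx": 0, "ty": 0, "tz": 11, "wx": 0, "wy": 0, "wz": 0, "gripper": 1},
    {"tx": 0, "ty": 0, "tz": 13, "wx": 0, "wy": 0, "wz": 0, "gripper": 1},
    {"tx": 0, "ty": 0, "tz": 13, "wx": 0, "wy": 0, "wz": 0, "gripper": 1},
  ],
)

```text
clock: 2.57
tool_pos: [0.5832, -0.2929, 0.0666]
tool_rot: [-3.071, -0.643, 0.007]
force: [-0.1, 1.2, 0.0]
grip_width: 0.0851
```

```bash
python3 -c "
from g import *
go(.5855,-.297,.006,-66.2)"
```

```text
t cm [0.07 0.5  6.05] w [-0.005  0.004 -0.003] pos [ 0.5832 -0.2929  0.0666] yhead -66.36 F [-0.1  1.2  0. ] t 2.5667 w 0.08514965472589738
```

>>> apply_moves(
  motion=[
    {"tx": 0.05, "ty": 0.4, "tz": 2.0, "wx": 0, "wy": 0, "wz": 0, "gripper": 1},
    {"tx": 0.05, "ty": 0.4, "tz": 4, "wx": 0, "wy": 0, "wz": 0, "gripper": 1},
    {"tx": 0.05, "ty": 0.4, "tz": 5.5, "wx": 0, "wy": 0, "wz": 0, "gripper": 1},
    {"tx": 0.05, "ty": 0.4, "tz": 6, "wx": 0, "wy": 0, "wz": 0, "gripper": 1},
    {"tx": 0.05, "ty": 0.4, "tz": 6, "wx": 0, "wy": 0, "wz": 0, "gripper": 1},
  ],
)

```text
clock: 2.98
tool_pos: [0.5868, -0.2986, 0.0102]
tool_rot: [-3.075, -0.642, 0.001]
force: [0.1, 0.0, 0.4]
grip_width: 0.0856
```

```bash
python3 -c "
from g import *
go(.5855,-.297,.006,-66.2)"
```

```text
t cm [-0.05 -0.19  0.42] w [-0.001  0.001 -0.004] pos [ 0.5868 -0.2986  0.0102] yhead -66.43 F [0.1 0.  0.4] t 2.9833 w 0.08563233160162005
```

>>> apply_moves(
  motion=[
    {"tx": 0, "ty": -0.1, "tz": 0.2, "wx": 0, "wy": 0, "wz": 0, "gripper": 1},
    {"tx": 0, "ty": -0.1, "tz": 0.2, "wx": 0, "wy": 0, "wz": 0, "gripper": 0.5},
    {"tx": 0, "ty": -0.1, "tz": 0.2, "wx": 0, "wy": 0, "wz": 0, "gripper": 0.3},
    {"tx": 0, "ty": -0.1, "tz": 0.2, "wx": 0, "wy": 0, "wz": 0, "gripper": 0.3},
    {"tx": 0, "ty": -0.1, "tz": 0.2, "wx": 0, "wy": 0, "wz": 0, "gripper": 0.3},
  ],
  newtons=40,
)

```text
clock: 3.4
tool_pos: [0.5869, -0.2984, 0.0094]
tool_rot: [3.075, 0.641, 0.001]
force: [-1.9, 1.6, 7.6]
grip_width: 0.0493
```

>>> apply_moves(
  motion=[
    {"tx": 0, "ty": 0, "tz": 0, "wx": 0, "wy": 0, "wz": 0, "gripper": 0.3},
    {"tx": 0, "ty": 0, "tz": 0, "wx": 0, "wy": 0, "wz": 0, "gripper": 0.3},
    {"tx": 0, "ty": 0, "tz": 0, "wx": 0, "wy": 0, "wz": 0, "gripper": 0.3},
  ],
)

```text
clock: 3.65
tool_pos: [0.5868, -0.2984, 0.0094]
tool_rot: [3.075, 0.641, 0.001]
force: [-1.9, 1.2, 8.3]
grip_width: 0.0492
```

```bash
python3 -c "
from g import *
go(.5855,-.297,.006,-66.2)"
```

```text
t cm [-0.07 -0.19  0.34] w [ 0.    -0.001 -0.005] pos [ 0.5868 -0.2984  0.0094] yhead -66.46 F [-1.9  1.2  8.3] t 3.65 w 0.04919645847733315
```

>>> apply_moves(
  motion=[
    {"tx": 0, "ty": 0, "tz": -2, "wx": 0, "wy": 0, "wz": 0, "gripper": 0.3},
    {"tx": 0, "ty": 0, "tz": -6, "wx": 0, "wy": 0, "wz": 0, "gripper": 0.3},
    {"tx": 0, "ty": 0, "tz": -10, "wx": 0, "wy": 0, "wz": 0, "gripper": 0.3},
    {"tx": 0, "ty": 0, "tz": -14, "wx": 0, "wy": 0, "wz": 0, "gripper": 0.3},
    {"tx": 0, "ty": 0, "tz": -17, "wx": 0, "wy": 0, "wz": 0, "gripper": 0.3},
  ],
  newtons=50,
)

```text
clock: 4.07
tool_pos: [0.5867, -0.2988, 0.1821]
tool_rot: [3.074, 0.64, 0.003]
force: [0.6, 0.8, -1.3]
grip_width: 0.0492
```

```bash
python3 -c "
from g import *
go(.5506,.1964,.18,-79)"
```

```text
t cm [ 16.44 -46.85   0.15] w [ 0.002 -0.002  0.218] pos [ 0.5867 -0.2988  0.1821] yhead -66.49 F [ 0.6  0.8 -1.3] t 4.0667 w 0.04916929649351409
```

>>> apply_moves(
  motion=[
    {"tx": 16.4, "ty": -46.8, "tz": 0, "wx": 0, "wy": 0, "wz": 0, "gripper": 0.3},
    {"tx": 16.4, "ty": -46.8, "tz": 0, "wx": 0, "wy": 0, "wz": 0, "gripper": 0.3},
    {"tx": 16.4, "ty": -46.8, "tz": 0, "wx": 0, "wy": 0, "wz": 0, "gripper": 0.3},
    {"tx": 16.4, "ty": -46.8, "tz": 0, "wx": 0, "wy": 0, "wz": 0, "gripper": 0.3},
    {"tx": 16.4, "ty": -46.8, "tz": 0, "wx": 0, "wy": 0, "wz": 0, "gripper": 0.3},
  ],
)

```text
clock: 4.48
tool_pos: [0.5706, -0.0887, 0.1788]
tool_rot: [-3.075, -0.64, -0.001]
force: [0.8, 0.2, -1.6]
grip_width: 0.0491
```

>>> apply_moves(
  motion=[
    {"tx": 6.0, "ty": -17, "tz": 0, "wx": 0, "wy": 0, "wz": 0.218, "gripper": 0.3},
    {"tx": 6.0, "ty": -17, "tz": 0, "wx": 0, "wy": 0, "wz": 0.218, "gripper": 0.3},
    {"tx": 6.0, "ty": -17, "tz": 0, "wx": 0, "wy": 0, "wz": 0.218, "gripper": 0.3},
    {"tx": 6.0, "ty": -17, "tz": 0, "wx": 0, "wy": 0, "wz": 0.218, "gripper": 0.3},
    {"tx": 6.0, "ty": -17, "tz": 0, "wx": 0, "wy": 0, "wz": 0.218, "gripper": 0.3},
  ],
)

```text
clock: 4.9
tool_pos: [0.5574, 0.0961, 0.1782]
tool_rot: [-3.124, -0.312, 0.001]
force: [-0.6, 2.1, -1.0]
grip_width: 0.0491
```

```bash
python3 -c "
from g import *
go(.5506,.1964,.18,-79)"
```

```text
t cm [ 1.32 -9.97 -0.15] w [-0.002  0.     0.007] pos [0.5574 0.0961 0.1782] yhead -78.59 F [-0.6  2.1 -1. ] t 4.9 w 0.04908047312213295
```

```bash
python3 -c "
from g import *
snap('wrist','wrist2')
go(.5506,.1964,.18,-79)"
```

```text
t cm [ 1.31 -9.95 -0.16] w [-0.002  0.     0.008] pos [0.5575 0.0963 0.1782] yhead -78.53 F [ 0.   3.4 -0.3] t 4.95 w 0.04938192596488457
```

View pics/wrist2.png

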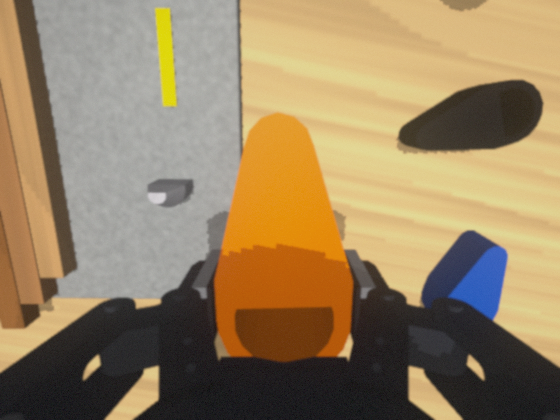

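```bash
python3 -c "
from h import *
i=load('wrist')['img']
a=cv2.resize(i[160:220,130:210],None,fx=7,fy=7,interpolation=cv2.INTER_CUBIC)
cv2.imwrite('pics/crop2.png',a)"
```

```text
(no output)
```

View pics/crop2.png

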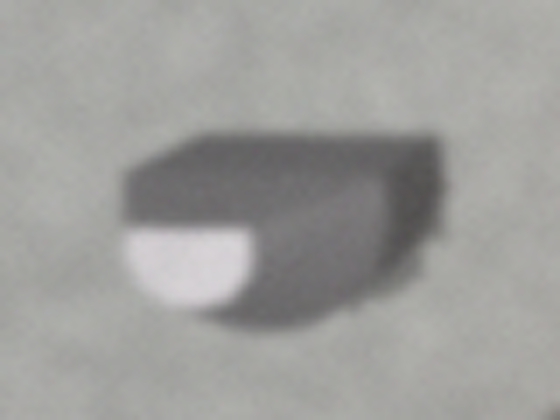

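```bash
python3 -c "
from h import *
s=load('wrist')
q=lambda x,y:(130+x/7-.4,160+y/7-.4)
f=back(s,[q(205,135),q(440,135)],.018)*1000
t=back(s,[q(124,228),q(254,228)],.066)*1000
st=back(s,[(165.5,8),(169.5,106.5)],.018)*1000
e=back(s,[(240,10),(242,100)],.018)*1000
top=.1782-.0094+.044
c=back(s,[(235,309),(333,307)],top)*1000; n=back(s,[(278,114)],top)[0]*1000; w=back(s,[(217,290),(350,290)],top)*1000
ang=lambda d:np.degrees(np.arctan2(d[1],d[0]))
L=np.linalg.norm
print('foot',f,L(f[1]-f[0]),ang(f[1]-f[0])+90,f.mean(0))
print('tip',t,L(t[1]-t[0]),ang(t[1]-t[0])+90,t.mean(0))
print('stripe',st,ang(st[0]-st[1]),'edge',ang(e[0]-e[1]))
print('cam chord',c,L(c[1]-c[0]),ang(c[1]-c[0])+90,'mid',c.mean(0),'nose',n,'d',L(n-c.mean(0)),ang(n-c.mean(0)),'width',L(w[1]-w[0]),w.mean(0))
"
```

```text
foot [[544.36914378 210.32869155  18.        ]
 [550.47685056 180.22490044  18.        ]] 30.71713400063619 11.468965824327952 [547.42299717 195.27679599  18.        ]
tip [[544.41829548 202.08758717  66.        ]
 [547.28737816 187.93389036  66.        ]] 14.441563932488998 11.45910260536779 [545.85283682 195.01073876  66.        ]
stripe [[684.4666008  218.80739475  18.        ]
 [609.66576735 207.67359282  18.        ]] 8.466088116511209 edge 10.795411197470727
cam chord [[551.66047838 113.16828906 212.8       ]
 [559.60620196  78.19390434 212.8       ]] 35.86561179996518 12.799592354908455 mid [555.63334017  95.6810967  212.8       ] nose [622.30075487 111.06177936 212.8       ] d 68.4186347591059 12.991266896319372 width 47.89861253412203 [562.77626946  97.29933154 212.8       ]
```

>>> apply_moves(
  motion=[
    {"tx": 1.3, "ty": -9.9, "tz": 0, "wx": 0, "wy": 0, "wz": 0.012, "gripper": 0.3},
    {"tx": 1.3, "ty": -9.9, "tz": 0, "wx": 0, "wy": 0, "wz": 0.012, "gripper": 0.3},
    {"tx": 1.3, "ty": -9.9, "tz": 2, "wx": 0, "wy": 0, "wz": 0.012, "gripper": 0.3},
    {"tx": 1.3, "ty": -9.9, "tz": 4.5, "wx": 0, "wy": 0, "wz": 0.012, "gripper": 0.3},
    {"tx": 1.3, "ty": -9.9, "tz": 6.5, "wx": 0, "wy": 0, "wz": 0.012, "gripper": 0.3},
  ],
)

```text
clock: 5.37
tool_pos: [0.5516, 0.1906, 0.1124]
tool_rot: [-3.128, -0.288, 0.0]
force: [-0.4, -1.3, -2.8]
grip_width: 0.0494
```

>>> apply_moves(
  motion=[
    {"tx": 0, "ty": 0, "tz": 0, "wx": 0, "wy": 0, "wz": 0, "gripper": 0.3},
    {"tx": 0, "ty": 0, "tz": 0, "wx": 0, "wy": 0, "wz": 0, "gripper": 0.3},
    {"tx": 0, "ty": 0, "tz": 0, "wx": 0, "wy": 0, "wz": 0, "gripper": 0.3},
  ],
)

```text
clock: 5.62
tool_pos: [0.5528, 0.1885, 0.1148]
tool_rot: [-3.129, -0.282, -0.002]
force: [0.6, -1.0, -1.0]
grip_width: 0.0492
```

```bash
python3 -c "
from g import *
go(.5509,.1962,.09,-79.5)
go(.5509,.1962,.0274,-79.5)"
```

```text
t cm [-0.06 -0.79  2.48] w [-0.    -0.001 -0.003] pos [0.5528 0.1885 0.1148] yhead -79.69 F [ 0.6 -1.  -1. ] t 5.6167 w 0.04920790852903891
t cm [-0.06 -0.79  8.74] w [-0.    -0.001 -0.003] pos [0.5528 0.1885 0.1148] yhead -79.69 F [ 0.6 -1.  -1. ] t 5.6167 w 0.04920790852903891
```

>>> apply_moves(
  motion=[
    {"tx": -0.05, "ty": -0.8, "tz": 1.5, "wx": 0, "wy": 0, "wz": 0, "gripper": 0.3},
    {"tx": -0.05, "ty": -0.8, "tz": 2, "wx": 0, "wy": 0, "wz": 0, "gripper": 0.3},
    {"tx": -0.05, "ty": -0.8, "tz": 2, "wx": 0, "wy": 0, "wz": 0, "gripper": 0.3},
    {"tx": -0.05, "ty": -0.8, "tz": 2, "wx": 0, "wy": 0, "wz": 0, "gripper": 0.3},
    {"tx": -0.05, "ty": -0.8, "tz": 2, "wx": 0, "wy": 0, "wz": 0, "gripper": 0.3},
  ],
)

```text
clock: 6.03
tool_pos: [0.5507, 0.1963, 0.0944]
tool_rot: [-3.129, -0.283, -0.002]
force: [0.3, -0.1, -1.9]
grip_width: 0.0492
```

```bash
python3 -c "
from g import *
go(.5509,.1962,.0274,-79.5)
for n in('side','scene'): snap(n)
a=load('side')['img'][130:200,190:280];b=load('scene')['img'][240:340,330:450]
a=cv2.resize(a,(540,420),interpolation=cv2.INTER_CUBIC)
cv2.imwrite('pics/hov.png',a)
go(.5509,.1962,.0274,-79.5)"
```

```text
t cm [0.01 0.01 6.7 ] w [-0.    -0.001 -0.003] pos [0.5507 0.1963 0.0944] yhead -79.67 F [ 0.3 -0.1 -1.9] t 6.0333 w 0.04915371779434501
t cm [0.02 0.03 6.67] w [-0.    -0.001 -0.003] pos [0.5506 0.1965 0.0941] yhead -79.66 F [-0.1 -0.4 -1.9] t 6.1333 w 0.04940335967216082
```

View pics/hov.png

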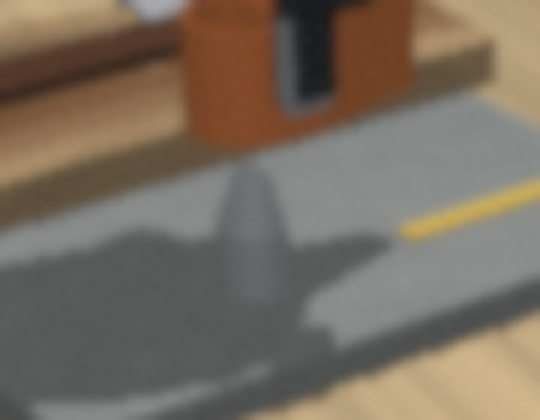

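The cam's tail end hovers directly over the post tip at (248,160), with the nose pointing along the stripe. I'm lowering in stages and watching the force.

>>> apply_moves(
  motion=[
    {"tx": 0, "ty": 0, "tz": 0.6, "wx": 0, "wy": 0, "wz": 0, "gripper": 0.3},
    {"tx": 0, "ty": 0, "tz": 1.2, "wx": 0, "wy": 0, "wz": 0, "gripper": 0.3},
    {"tx": 0, "ty": 0, "tz": 1.8, "wx": 0, "wy": 0, "wz": 0, "gripper": 0.3},
    {"tx": 0, "ty": 0, "tz": 2.4, "wx": 0, "wy": 0, "wz": 0, "gripper": 0.3},
    {"tx": 0, "ty": 0, "tz": 2.6, "wx": 0, "wy": 0, "wz": 0, "gripper": 0.3},
  ],
)

```text
clock: 6.55
tool_pos: [0.5497, 0.1965, 0.0661]
tool_rot: [3.128, 0.283, -0.002]
force: [0.4, 0.1, -2.0]
grip_width: 0.0492
```

```bash
python3 -c "
from g import *
go(.5509,.1962,.0274,-79.5)"
```

```text
t cm [0.12 0.05 3.87] w [ 0.     0.001 -0.003] pos [0.5497 0.1965 0.0661] yhead -79.64 F [ 0.4  0.1 -2. ] t 6.55 w 0.049154650973931485
```

>>> apply_moves(
  motion=[
    {"tx": 0.1, "ty": 0.05, "tz": 0.3, "wx": 0, "wy": 0, "wz": 0, "gripper": 0.3},
    {"tx": 0.1, "ty": 0.05, "tz": 0.6, "wx": 0, "wy": 0, "wz": 0, "gripper": 0.3},
    {"tx": 0.1, "ty": 0.05, "tz": 1.0, "wx": 0, "wy": 0, "wz": 0, "gripper": 0.3},
    {"tx": 0.1, "ty": 0.05, "tz": 1.4, "wx": 0, "wy": 0, "wz": 0, "gripper": 0.3},
    {"tx": 0.1, "ty": 0.05, "tz": 1.4, "wx": 0, "wy": 0, "wz": 0, "gripper": 0.3},
  ],
)

```text
clock: 6.97
tool_pos: [0.5509, 0.1963, 0.0527]
tool_rot: [3.129, 0.284, -0.001]
force: [-0.0, -0.3, -1.8]
grip_width: 0.0494
```

```bash
python3 -c "
from g import *
go(.5509,.1962,.0274,-79.5)"
```

```text
t cm [0.   0.01 2.53] w [ 0.     0.001 -0.002] pos [0.5509 0.1963 0.0527] yhead -79.64 F [-0.  -0.3 -1.8] t 6.9667 w 0.04937948156387713
```

>>> apply_moves(
  motion=[
    {"tx": 0, "ty": 0, "tz": 0.4, "wx": 0, "wy": 0, "wz": 0, "gripper": 0.3},
    {"tx": 0, "ty": 0, "tz": 0.8, "wx": 0, "wy": 0, "wz": 0, "gripper": 0.3},
    {"tx": 0, "ty": 0, "tz": 1.2, "wx": 0, "wy": 0, "wz": 0, "gripper": 0.3},
    {"tx": 0, "ty": 0, "tz": 1.6, "wx": 0, "wy": 0, "wz": 0, "gripper": 0.3},
    {"tx": 0, "ty": 0, "tz": 1.8, "wx": 0, "wy": 0, "wz": 0, "gripper": 0.3},
  ],
)

```text
clock: 7.38
tool_pos: [0.551, 0.1963, 0.0348]
tool_rot: [3.129, 0.283, -0.001]
force: [-0.4, 0.3, -1.6]
grip_width: 0.0493
```

```bash
python3 -c "
from g import *
go(.5509,.1962,.0274,-79.5)"
```

```text
t cm [-0.01  0.01  0.74] w [ 0.     0.001 -0.003] pos [0.551  0.1963 0.0348] yhead -79.64 F [-0.4  0.3 -1.6] t 7.3833 w 0.049344512321050825
```

>>> apply_moves(
  motion=[
    {"tx": 0, "ty": 0, "tz": 0.3, "wx": 0, "wy": 0, "wz": 0, "gripper": 0.3},
    {"tx": 0, "ty": 0, "tz": 0.6, "wx": 0, "wy": 0, "wz": 0, "gripper": 0.3},
    {"tx": 0, "ty": 0, "tz": 0.7, "wx": 0, "wy": 0, "wz": 0, "gripper": 0.3},
    {"tx": 0, "ty": 0, "tz": 0.8, "wx": 0, "wy": 0, "wz": 0, "gripper": 0.3},
    {"tx": 0, "ty": 0, "tz": 0.8, "wx": 0, "wy": 0, "wz": 0, "gripper": 0.3},
  ],
)

```text
clock: 7.8
tool_pos: [0.5513, 0.1963, 0.0276]
tool_rot: [-3.129, -0.283, -0.0]
force: [0.2, -0.0, -1.7]
grip_width: 0.0496
```

>>> apply_moves(
  motion=[
    {"tx": 0, "ty": 0, "tz": 0.1, "wx": 0, "wy": 0, "wz": 0, "gripper": 0.3},
    {"tx": 0, "ty": 0, "tz": 0.15, "wx": 0, "wy": 0, "wz": 0, "gripper": 0.3},
    {"tx": 0, "ty": 0, "tz": 0.15, "wx": 0, "wy": 0, "wz": 0, "gripper": 0.3},
  ],
)

```text
clock: 8.05
tool_pos: [0.5514, 0.1964, 0.0274]
tool_rot: [-3.128, -0.283, -0.001]
force: [-12.1, -2.5, 29.8]
grip_width: 0.0492
```

Board contact is at 0.0274, exactly the predicted height. Releasing now.

>>> apply_moves(
  motion=[
    {"tx": 0, "ty": 0, "tz": -0.1, "wx": 0, "wy": 0, "wz": 0, "gripper": 0.6},
    {"tx": 0, "ty": 0, "tz": -0.1, "wx": 0, "wy": 0, "wz": 0, "gripper": 1},
    {"tx": 0, "ty": 0, "tz": -0.1, "wx": 0, "wy": 0, "wz": 0, "gripper": 1},
    {"tx": 0, "ty": 0, "tz": -0.1, "wx": 0, "wy": 0, "wz": 0, "gripper": 1},
    {"tx": 0, "ty": 0, "tz": -0.1, "wx": 0, "wy": 0, "wz": 0, "gripper": 1},
  ],
)

```text
clock: 8.47
tool_pos: [0.5512, 0.1964, 0.0268]
tool_rot: [3.129, 0.284, -0.0]
force: [0.0, -0.3, -0.5]
grip_width: 0.0852
```

>>> apply_moves(
  motion=[
    {"tx": 0, "ty": 0, "tz": -1, "wx": 0, "wy": 0, "wz": 0, "gripper": 1},
    {"tx": 0, "ty": 0, "tz": -3, "wx": 0, "wy": 0, "wz": 0, "gripper": 1},
    {"tx": 0, "ty": 0, "tz": -6, "wx": 0, "wy": 0, "wz": 0, "gripper": 1},
    {"tx": 0, "ty": 0, "tz": -10, "wx": 0, "wy": 0, "wz": 0, "gripper": 1},
    {"tx": 0, "ty": 0, "tz": -14, "wx": 0, "wy": 0, "wz": 0, "gripper": 1},
  ],
)

```text
clock: 8.88
tool_pos: [0.5507, 0.1958, 0.1687]
tool_rot: [3.128, 0.282, -0.002]
force: [0.6, 1.5, -0.3]
grip_width: 0.0852
```

```bash
python3 -c "
from g import *
w=snap('wrist');s=snap('side')
go(.5509,.1962,.0274,-79.5)
a=cv2.resize(s['img'][130:220,190:320],(390,270),interpolation=cv2.INTER_CUBIC);b=cv2.resize(w['img'],(400,300))
c=np.zeros((300,800,3),np.uint8);c[:270,:390]=a;c[:,400:]=b;cv2.imwrite('pics/fin.png',c)"
```

```text
t cm [-3.900e-01  1.000e-02  1.456e+01] w [-0.002 -0.007 -0.003] pos [0.5537 0.1966 0.173 ] yhead -79.68 F [ 0.9  0.8 -1.2] t 8.9833 w 0.08525346615828837
```

View pics/fin.png

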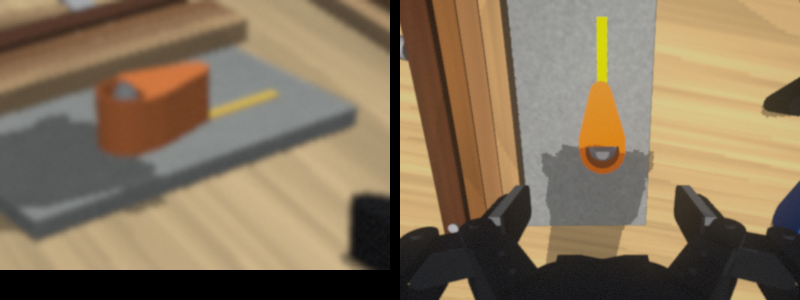

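The cam sits flat on the board around the post, with its nose along the stripe. In the wrist tile the post tip shows in the hole at (602,153). The gripper is clear of everything.

```bash
python3 -c "
from bench import r
print(r.hand_in())"
```

```text
the job is handed in; nothing more can be done
None
```

The orange cam is on the flatted post and the job is handed in at about 9 s on the robot's clock; `hand_in` gave no verdict.

I gripped the cam across its flat sides, turned it to the post's direction (about 11°) and lowered it in stages. There was no side load on the way down. It met the board with the tool at z = 0.0274 m, the height I had predicted for fully home, at about 30 N. I then opened the gripper and lifted it well clear.

- **Seating:** the last side and wrist pictures show the cam flat on the board, the post inside its hole and the nose along the yellow stripe.
- **Blue cam:** I never went near it on the table. Its final position was not measured; in the last wrist picture it was only partly in view.
- **Disagreements:** the stripe alone read 6.5–8.6° for the post's direction, against 10.8–11.7° from the post's flat and the board's edge; I used 11°. The arm also stopped up to 8 mm short on some moves, which I corrected before lowering.

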